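# Press a lens barrel into a sprung V-jaw, screw to the mark

## Robot

A 7-joint arm with a two-finger parallel gripper is mounted at the origin on a cart in front of the work surface, level with it; the furniture and walls round the work are solid. World frame = base frame: x ahead of the robot, y to its left, z up, the work surface at z = 0. Lengths are in m, angles in rad, forces in N, time in s.
With the tool pointing down it reaches from about 0.4 to 0.85 m from the base axis. Payload 4.5 kg.
Tool frame: the origin (TCP) lies midway between the tips of the shut fingers; the grasp point (between the pads) lies 19 mm behind it; y points along the fingers, z is the direction in which the jaws open and shut, and the axes are right-handed (so a half turn about y gives the same grasp; the last joint's range is limited). The gripper opens to 88 mm and grips with 3 to 60 N. Pads are 18 mm wide; open, the fingers measure 123 mm over their backs; the gripper's body (75 mm by 187 mm) begins 45 mm behind the grasp point.
Start: joints at [-1.3, 0.689, -0.195, 1.565, 0.157, 0.902, -0.215], TCP at [0.147, 0.608, 0.239] pointing down, gripper open.
Joint ranges: [-3.01, 3.01], [-0.46, 2.08], [-1.47, 1.51], [0.13, 2.56], [-1, 4.14], [0.04, 2.09], [-2.66, 2.66]. Speed limits (rad/s): [2.57, 2.57, 3.14, 3.14, 3.14, 3.14, 3.14].

## Interface

Orientations are given as a unit quaternion [x, y, z, w].
In Python, from plant import r, snapshot, get_calibration, job, boxes_of gives the robot as it stands. The module is installed in compiled form; this text tells all that it offers.
- The arm moves only by the shell command python3 -m handwheel 'ROWS' [OPENING] [FORCE]. ROWS is JSON, a list that holds one entry, the list of rows, each a list of 6 numbers: the shift along the tool's x, y, z as a fraction of full scale, then the turn, a rotation vector about the tool's x, y, z as a fraction of full scale. In form: [[[x, y, z, wx, wy, wz], ...]]. A call has 1 to 12 rows; each row is the pose to reach, as a shift and turn from the pose commanded when the call began, along the tool's axes at that moment, turning the shorter way round; what a row does not reach only later rows make up. Full scale, the value 1, is 100 cm for a shift and 180 degrees for a turn. A row lasts 1/12 s, in which the tool goes at most 41.7 mm and 7.16 degrees, less where a joint would pass 70% of its speed; a pose out of reach is approached as far as the arm can. A call with a number of a shift or a turn outside -1 to 1 is refused whole. A call with a gripper value outside its range is refused whole. OPENING is the opening, from -1 (shut) to 1 (fully open), set as the call begins (- or left out, the last holds). The fingers move at their own pace and stop on an object; FORCE is the grip in N (left out, the last holds). Time passes only in rows, so rows that repeat a pose let the fingers close. It gives the time, the measured TCP pose, the force and the opening at its end, in the units of the state.
- r.get_state(): the state, without advancing time (a new reading comes with each control period).
- snapshot(name): name is "scene" or "top"; returns the picture (420x560x3 uint8, red, green, blue); there is no depth.
- get_calibration(name): a dict with "fx", "fy", "cx", "cy" (pixels), "k1" (the pictures are not rectified: a ray, as slopes to the right and down, at radius r is drawn at 1 + k1 r^2 times it, then the intrinsics apply), "T" (4x4, takes a point from camera to world coordinates). Camera axes: x right, y down, z forward; pixel columns grow to the right and rows downward; lengths in m; the calibration is good to about 2 mm. A picture is of the moment at which its call begins. get_calibration takes no time and is no camera call.
- job.finish_job(): hands the job in, once; it reports no verdict.
Trained networks look in the newest picture that a camera, given by its name, has taken for a name from the list of things; names that differ only in an ending like _2 or _b are one class to them, and where a whole thing is asked for, a point or a joint stands for the part that bears it (a point fixed in the world has none). Each returns a list of dicts, best first, with "confidence" (0 to 1); they miss things now and then, are a little off and sometimes report something else, mostly with a low value. They report only what shows in the picture. A call takes as long as a camera call. They do not tell look-alikes from the thing itself.
- boxes_of(thing, camera): "bbox" ([left, top, right, bottom] in pixels, round what is visible of it).
The state is a dict: "clock": time; "q": joint angles; "qd": joint speeds; "joint_torque": joint torques, N m; "tool_pos": TCP position; "eef_rot": TCP orientation; "contact_force": force on the tool from outside, world axes, zero at the start; "moment": the same for the moment, N m; "opening": opening from 0.0 (shut) to 1.0 (fully open).
Only numpy, scipy, OpenCV 4.12 (cv2) and the standard library are available. Lean on these libraries where they do the work, as an engineer would, in place of code of your own. Each camera call takes 0.05 s, during which the arm holds its last target. There are 200 camera calls.

## Task

Pick up the taller lens barrel, the one with the small locking screw on its side, and stand it upright on the base plate of the jig, turned so that its screw faces the arrow mark in front of the V, pointing straight out of the V's open side. Then press it into the V-jaw so that it bears on both faces and pushes the jaw back about half-way against its spring, not to its stop, and finish while still gripping it and holding it pressed there. Leave the shorter barrel standing where it is.

Things in the scene. Friction and masses are not known exactly. Their poses are not given: they have to be found in the camera images.
- barrel_mid (a point): Centre of the barrel to be handled: an upright aluminium cylinder, 36 mm in diameter, 100 mm tall, about 0.18 kg, loose on the bench; the point is on its axis, 50 mm above its foot. z: up along the axis; -x: towards the side with the locking screw. The upper 45 mm are bare, to grip. A dark dash on the top rim lies above the screw.
- barrel_screw (a point): Outer end of the barrel's locking screw: a dark round head, 12 mm in diameter, that stands 13 mm out from the side of the barrel (31 mm from its axis), 22 mm above its foot.
- jig: Jig fixed to the bench. Origin: plate underside, on the vertical axis where the barrel seats with the jaw at rest. x: into the V, the way the jaw is pushed; z up. Aluminium base plate 8 mm thick, x = -60 to 115 mm, 84 mm wide. Black arrow on the plate along x, from -53 to -27 mm, head towards the V. The V opens to -x, faces at 45 deg; enter there. A 42 mm high stop post stands behind the jaw.
- v_jaw (a joint): How far the V-jaw is pushed back along the jig's +x, in m: 0 at rest, 0.016 at the back stop. The spring pushes back with about 2 N at the start, rising by 0.4 N a millimetre (about 5 N half-way).
- v_seat (a point): Point carried by the V-jaw, on the axis of a 36 mm barrel that bears on both faces, 52 mm above the bench; moves with the jaw, which also floats up to 4 mm to either side to centre itself on the barrel; axes as the jig's. The V is 48 mm wide at its mouth, its corner lies 25 mm behind this axis, its steel faces reach from 9 to 53 mm above the bench.
- barrel: The same lens barrel; origin at the centre of its foot, axes as barrel_mid.
- short_mid (a point): Centre of the shorter lens barrel, which is to be left alone: 28 mm in diameter, 70 mm tall, without a screw, standing loose on the bench; point half-way up.
Things that resemble listed ones, but are neither listed nor needed, are in the scene too. Leave any blue, green or yellow look-alike of the barrel alone.

How it is judged:
On the way:
1. the barrel is lifted off the bench in the gripper (height (world z) of barrel_mid above 0.068 m and contact force between the fingers and barrel above 2 N), for 0.2 s.
At the end, for the whole second after the job is handed in: Barrel gripped, at rest, upright within 4.5 deg, foot within 4.5 mm of the base plate, screw facing away from the V within 10 deg of the arrow; over 1 N on each V face, jaw held back 4 to 12.5 mm of its 16 mm; shorter barrel within 20 mm of its place (value of joint v_jaw between 0.004 and 0.0125 m and contact force between barrel and v_head_c0 above 1 N and contact force between barrel and v_head_c1 above 1 N and contact force between the fingers and barrel above 2 N and angle between barrel_mid's own z axis and vertical below 0.08 rad and z of barrel_mid in the frame of jig between 0.055 and 0.0625 m and angle between the x axis of barrel_mid and the x axis of jig, either way round below 0.17 rad and x of barrel_screw in the frame of jig below -0.006 m and linear speed of barrel below 0.02 m/s and distance of short_mid from where it was at the start of the episode below 0.02 m); the arm keeps its last pose, push and grip.
It fails at once if the shorter barrel is knocked over or pushed away (distance of short_mid from where it was at the start of the episode above 0.02 m or angle between short_mid's own z axis and vertical above 0.5 rad).
It also fails if it takes over 35 s, if anything falls off the work surface, if the arm or the gripper's body presses on something with over 40 N, if the wrist force passes 120 N, or if a joint passes its speed limit or range.

## Working session

There is one attempt and no reset: what is moved stays moved. The work goes in short steps, Python scripts to look and compute and a shell command to move; the robot and the scene stay as the last step left them, time stands still between calls to the robot, and variables do not carry over. Pictures are saved under pics/ and viewed, about 8 in all and at most 12, crops included, and the job is handed in when it is done.

```bash
mkdir -p pics; cat > h.py <<'E'
import numpy as np, cv2
from scipy.spatial.transform import Rotation as R
from plant import r, snapshot, get_calibration, job, boxes_of
def K(c):
    k=get_calibration(c); return k,np.array(k["T"])
def ray(c,u,v):
    k,T=K(c); p=np.array([(u-k["cx"])/k["fx"],(v-k["cy"])/k["fy"]]); q=p.copy()
    for _ in range(20): q=p/(1+k["k1"]*(q@q))
    return T[:3,3],T[:3,:3]@np.array([*q,1])
def onz(c,u,v,z):
    o,d=ray(c,u,v); return o+d*(z-o[2])/d[2]
def proj(c,P):
    k,T=K(c); p=T[:3,:3].T@(np.array(P)-T[:3,3]); q=p[:2]/p[2]; q=q*(1+k["k1"]*(q@q))
    return np.array([q[0]*k["fx"]+k["cx"],q[1]*k["fy"]+k["cy"]])
def save(n,im,box=None,s=1):
    if box: im=im[box[1]:box[3],box[0]:box[2]]
    cv2.imwrite("pics/"+n,cv2.resize(im[:,:,::-1].copy(),None,fx=s,fy=s,interpolation=cv2.INTER_CUBIC))
E
python3 - <<'E'
from h import *
a=snapshot("scene");b=snapshot("top")
np.save("a0",a);np.save("b0",b)
save("s0.png",a,s=1.4);save("t0.png",b,s=1.4)
for c in("scene","top"):
    print(c,np.round(get_calibration(c)["T"],3).tolist(),get_calibration(c)["fx"])
    for t in("barrel","barrel_screw","jig","v_jaw","short_mid"):
        print(t,[(np.round(x["bbox"]).tolist(),round(x["confidence"],2)) for x in boxes_of(t,c)[:4]])
s=r.get_state();print(s["clock"],s["tool_pos"],s["eef_rot"],s["opening"]);print(R.from_quat(s["eef_rot"]).as_matrix().round(3))
E
```

```text
scene [[-0.674, -0.398, 0.622, -0.352], [-0.738, 0.339, -0.583, 0.941], [0.021, -0.852, -0.523, 0.73], [0.0, 0.0, 0.0, 1.0]] 454.935801936245
barrel [([203.0, 264.0, 226.0, 303.0], 0.85), ([264.0, 210.0, 282.0, 247.0], 0.69), ([278.0, 193.0, 285.0, 217.0], 0.67), ([186.0, 245.0, 201.0, 283.0], 0.6)]
barrel_screw [([204.0, 263.0, 229.0, 304.0], 0.82), ([226.0, 230.0, 239.0, 251.0], 0.69), ([187.0, 246.0, 201.0, 283.0], 0.65), ([240.0, 255.0, 254.0, 269.0], 0.5)]
jig [([307.0, 165.0, 366.0, 200.0], 0.8)]
v_jaw [([225.0, 232.0, 239.0, 253.0], 0.67), ([325.0, 166.0, 348.0, 191.0], 0.52)]
short_mid [([278.0, 192.0, 286.0, 218.0], 0.73)]
top [[-0.022, -0.988, 0.154, 0.264], [-0.999, 0.017, -0.031, 0.199], [0.028, -0.155, -0.988, 1.174], [0.0, 0.0, 0.0, 1.0]] 511.6267876679771
barrel [([114.0, 216.0, 142.0, 234.0], 0.91), ([230.0, 219.0, 252.0, 242.0], 0.85), ([176.0, 237.0, 203.0, 253.0], 0.76), ([190.0, 191.0, 212.0, 216.0], 0.6)]
barrel_screw [([187.0, 195.0, 210.0, 216.0], 0.74), ([177.0, 236.0, 201.0, 254.0], 0.73), ([229.0, 219.0, 247.0, 240.0], 0.69)]
jig [([388.0, 138.0, 442.0, 214.0], 0.96)]
v_jaw [([399.0, 160.0, 432.0, 189.0], 0.8)]
short_mid [([291.0, 177.0, 307.0, 198.0], 0.53), ([190.0, 192.0, 211.0, 216.0], 0.34)]
0.6 [0.14661332 0.60756742 0.23875779] [-0.70213715  0.08350197 -0.08353423  0.70217724] 1.000350754714699
[[ 0.972  0.     0.235]
 [-0.235  0.     0.972]
 [ 0.    -1.     0.   ]]
```

View pics/s0.png

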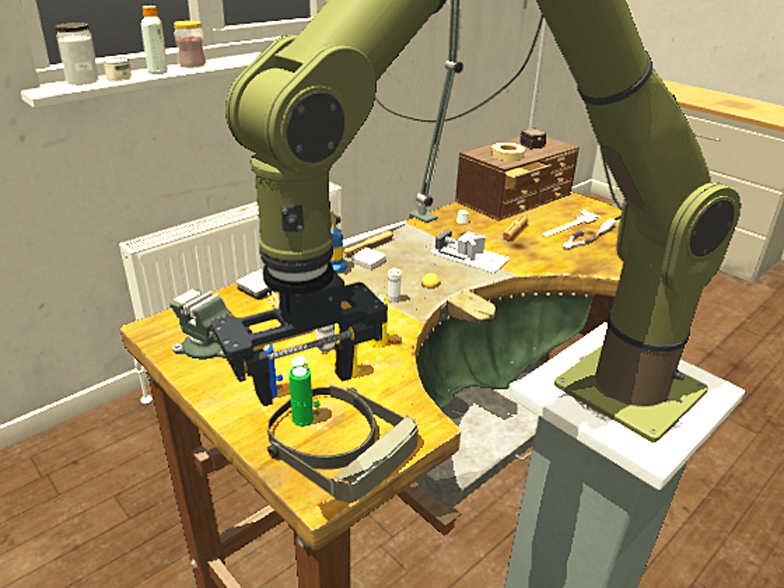

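View pics/t0.png

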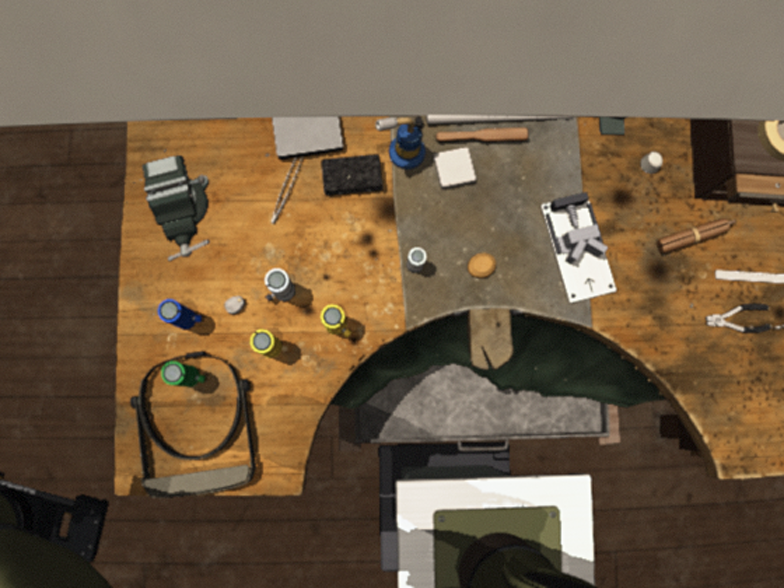

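The top view (1.4x) shows blue (172,314), green (177,373) and yellow (262,342; 333,318) look-alikes. It also shows one bare aluminium barrel at (279,285) with a dark bump on its lower left, and the small barrel without a screw at (417,258). The jig is at (580,245), with its arrow at (590,283) and the V opening towards it. The silver barrel fits the description, so I'll confirm it in one enlarged crop.

```bash
python3 - <<'E'
from h import *
b=np.load("b0.npy")
f=lambda x0,y0,w,h,s:cv2.resize(b[y0:y0+h,x0:x0+w],(w*s,h*s),interpolation=cv2.INTER_CUBIC)
A=f(170,175,60,60,8);J=f(380,130,65,90,6)
A=cv2.resize(A,(390,390));im=np.zeros((540,790,3),np.uint8);im[:390,:390]=A;im[:,400:]=J
save("c1.png",im)
E
```

```text
(no output)
```

View pics/c1.png

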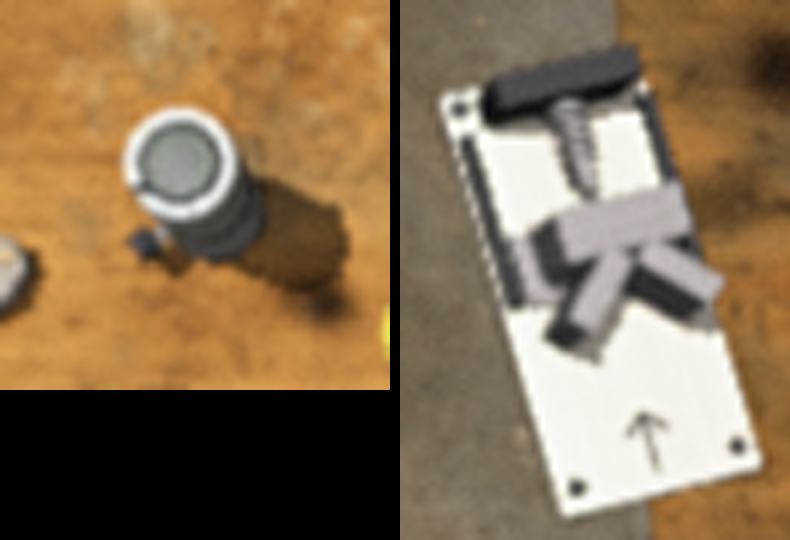

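The crop confirms it: bare silver barrel, dark screw at crop (148,243), and a rim dash on the same side at (138,192). In the jig crop the arrow runs from (658,470) to its tip at (648,412), pointing into the V. Next I'll compute the poses.

```bash
python3 - <<'E'
from h import *
from scipy.optimize import least_squares
u=lambda p,s,o:((np.array(p)+.5)/s-.5+o)
a=lambda p:u(p,6.5,[170,175]); j=lambda p:u(np.array(p)-[400,0],6,[380,130])
c=onz("top",*a((181,164)),.1); d=onz("top",*a((138,192)),.1); s=onz("top",*a((148,243)),.022)
print("barrel",c,"dash",d-c,np.degrees(np.arctan2(*(d-c)[1::-1])),"screw",s-c,np.degrees(np.arctan2(*(s-c)[1::-1])))
P=[((558,517),(-.06,.042)),((762,465),(-.06,-.042)),((440,93),(.115,.042)),((648,410),(-.027,0)),((658,472),(-.053,0))]
def res(x):
    C,S=np.cos(x[2]),np.sin(x[2])
    return np.concatenate([proj("top",[x[0]+C*q[0]-S*q[1],x[1]+S*q[0]+C*q[1],.008])-j(p) for p,q in P])
f=least_squares(res,[.45,-.2,0]);print("jig",f.x,np.degrees(f.x[2]),f.fun.round(1))
k=.0
x,y,t=f.x
print("short",onz("top",298,184,.07))
for n,(U,V) in dict(blue=(172,314),green=(177,373),y1=(262,342),y2=(333,318)).items(): print(n,onz("top",U/1.4,V/1.4-0,.1))
# scene check of barrel, jig
print(proj("scene",[c[0],c[1],.05]),proj("scene",[x,y,.008]))
E
```

```text
barrel [0.46307584 0.33902651 0.1       ] dash [-0.00907339  0.01409124  0.        ] 122.77759517572552 screw [-0.01350014  0.02169392 -0.078     ] 121.89402459375187
jig [ 0.50255246 -0.16407182  0.22119023] 12.673266515037168 [ 0.8 -0.3  0.1  0.1  0.3  0.1 -1.3 -0.   0.1  0.2]
short [0.50031481 0.12137028 0.07      ]
blue [0.41309234 0.49834376 0.1       ]
green [0.32355181 0.48888439 0.1       ]
y1 [0.36831483 0.36052157 0.1       ]
y2 [0.40283835 0.25332258 0.1       ]
[231.79771862 231.14160871] [342.13490838 182.94113869]
```

```bash
cat >> h.py <<'E'
def go(x,y,z,yaw):
    "fractions (tool axes) from the present pose to TCP x,y,z with jaw axis (tool z) at yaw deg, pointing down"
    s=r.get_state(); M=R.from_quat(s["eef_rot"]); t=np.radians(yaw)
    zz=np.array([np.cos(t),np.sin(t),0]); yy=np.array([0,0,-1.]); G=R.from_matrix(np.c_[np.cross(yy,zz),yy,zz])
    return np.round(np.r_[M.inv().apply(np.array([x,y,z])-s["tool_pos"]),(M.inv()*G).as_rotvec()/np.pi],4).tolist()
E
python3 -c "
from h import *
print(go(.463,.339,.2,-57.7))"
```

```text
[0.3706, 0.0388, -0.1869, -0.0, 0.7452, -0.0]
```

```bash
python3 -m handwheel '[[[0.02,0,-0.01,0,0.03,0],[0.05,0,-0.025,0,0.06,0],[0.085,0.005,-0.043,0,0.1,0],[0.12,0.01,-0.06,0,0.138,0],[0.155,0.015,-0.078,0,0.176,0],[0.19,0.02,-0.096,0,0.215,0],[0.225,0.025,-0.113,0,0.253,0],[0.26,0.03,-0.131,0,0.291,0],[0.295,0.035,-0.148,0,0.329,0],[0.325,0.039,-0.164,0,0.367,0],[0.35,0.039,-0.176,0,0.405,0],[0.371,0.039,-0.187,0,0.443,0]]]' 1 && python3 -c "
from h import *
print(go(.463,.339,.2,-57.7)); print(r.get_state()['q'])"
```

```text
clock: 1.6
tool_pos: [0.4654, 0.3365, 0.1997]
eef_rot: [0.483, -0.516, 0.517, -0.483]
contact_force: [0.5, 0.2, 0.0]
opening: 0.999
[-0.0023, -0.0003, -0.0026, -0.0003, 0.2995, 0.0]
[-0.79576578  0.67596399  0.151581    1.7742368  -0.14551164  0.70204591
 -0.63181158]
```

```bash
python3 -m handwheel '[[[0,0,0,0,0.039,0],[0,0,0,0,0.078,0],[0,0,0,0,0.117,0],[0,0,0,0,0.156,0],[0,0,0,0,0.195,0],[0,0,0,0,0.234,0],[0,0,0,0,0.265,0],[0,0,0,0,0.285,0],[0,0,0,0,0.299,0],[0,0,0,0,0.3,0],[0,0,0,0,0.3,0]]]' && python3 - <<'E'
from h import *
print(go(.463,.339,.061,-57.7))
b=snapshot("top");a=snapshot("scene")
im=np.zeros((560,800,3),np.uint8)
im[:400,:400]=cv2.resize(b[160:260,150:250],(400,400),interpolation=2);im[:400,400:]=cv2.resize(a[175:275,180:280],(400,400),interpolation=2)
save("c2.png",im)
print(proj("top",[.463,.339,.1]),proj("scene",[.463,.339,.1]),proj("scene",[.463,.339,.0]))
E
```

```text
clock: 2.52
tool_pos: [0.4633, 0.339, 0.1997]
eef_rot: [-0.2, 0.678, -0.678, 0.2]
contact_force: [-0.4, 0.8, 0.2]
opening: 0.998
[0.0003, 0.1387, -0.0001, 0.0, 0.0027, -0.0]
[197.43533858 199.84246631] [231.24173769 215.26123117] [232.38596786 246.3618135 ]
```

View pics/c2.png

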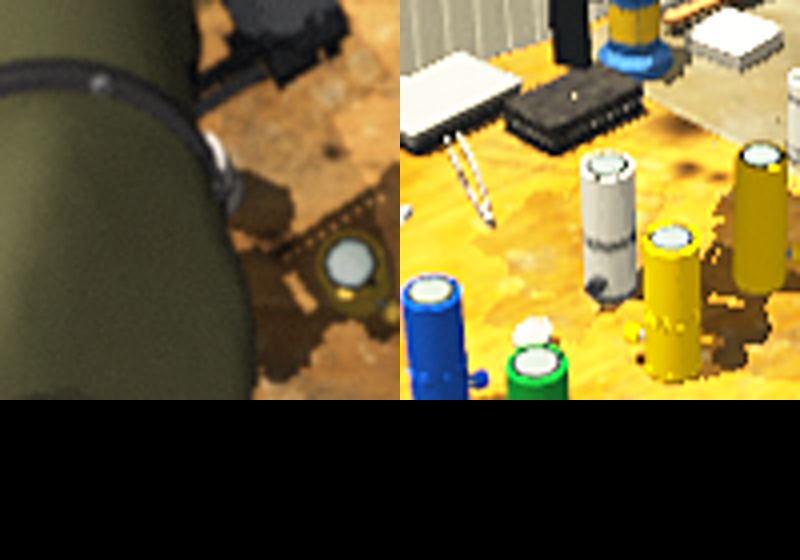

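The scene crop shows the silver barrel with its top at (232,216) px, within 1 px of the prediction, and its screw at lower left. Yellow neighbours are clear of the finger line. Going down to grip.

```bash
python3 -m handwheel '[[[0,0.01,0,0,0.003,0],[0,0.03,0,0,0.003,0],[0,0.055,0,0,0.003,0],[0,0.08,0,0,0.003,0],[0,0.105,0,0,0.003,0],[0,0.125,0,0,0.003,0],[0,0.135,0,0,0.003,0],[0,0.138,0,0,0.003,0],[0,0.138,0,0,0.003,0]]]' && python3 -m handwheel '[[[0,0,0,0,0,0],[0,0,0,0,0,0],[0,0,0,0,0,0],[0,0,0,0,0,0],[0,0,0,0,0,0],[0,0,0,0,0,0],[0,0,0,0,0,0],[0,0,0,0,0,0],[0,0,0,0,0,0],[0,0,0,0,0,0],[0,0,0,0,0,0],[0,0,0,0,0,0]]]' -1 35
```

```text
clock: 3.37
tool_pos: [0.4632, 0.3385, 0.0611]
eef_rot: [0.196, -0.679, 0.68, -0.195]
contact_force: [0.4, 0.7, 1.0]
opening: 0.999
clock: 4.37
tool_pos: [0.4634, 0.3389, 0.0618]
eef_rot: [-0.196, 0.68, -0.679, 0.196]
contact_force: [-0.3, 0.4, 1.6]
opening: 0.394
```

```bash
python3 -m handwheel '[[[0,-0.005,0,0,0,0],[0,-0.015,0,0,0,0],[0,-0.035,0,0,0,0],[0,-0.06,0,0,0,0],[0,-0.085,0,0,0,0],[0,-0.11,0,0,0,0],[0,-0.13,0,0,0,0],[0,-0.14,0,0,0,0],[0,-0.14,0,0,0,0]]]' && python3 -c "
from h import *
print(go(.4694,-.1716,.201,12.7),r.get_state()['q'])"
```

```text
clock: 5.12
tool_pos: [0.4646, 0.3393, 0.2043]
eef_rot: [-0.194, 0.68, -0.679, 0.197]
contact_force: [0.5, 0.2, -1.0]
opening: 0.4
[0.2678, 0.0019, 0.4352, -0.0008, -0.392, -0.0014] [-0.96215241  0.70617764  0.43859613  1.78002012 -0.41916987  0.74401181
 -1.31371879]
```

```bash
python3 -m handwheel '[[[0.005,0,0.009,0,-0.008,0],[0.016,0,0.026,0,-0.024,0],[0.03,0,0.049,0,-0.044,0],[0.046,0,0.075,0,-0.068,0],[0.062,0,0.101,0,-0.092,0],[0.078,0,0.127,0,-0.115,0],[0.094,0,0.153,0,-0.138,0],[0.11,0,0.179,0,-0.161,0],[0.126,0,0.205,0,-0.185,0],[0.142,0,0.231,0,-0.208,0],[0.158,0,0.257,0,-0.232,0],[0.174,0,0.283,0,-0.255,0]]]' && python3 -c "
from h import *
print(go(.4694,-.1716,.201,12.7))"
```

```text
clock: 6.12
tool_pos: [0.4656, 0.0052, 0.2007]
eef_rot: [-0.447, 0.549, -0.548, 0.446]
contact_force: [0.4, 0.9, -1.5]
opening: 0.403
[0.1723, -0.0003, 0.0396, 0.0008, -0.1357, -0.0]
```

```bash
python3 -m handwheel '[[[0.03,0,0.007,0,-0.024,0],[0.06,0,0.014,0,-0.047,0],[0.09,0,0.021,0,-0.07,0],[0.115,0,0.027,0,-0.09,0],[0.138,0,0.032,0,-0.108,0],[0.155,0,0.036,0,-0.122,0],[0.167,0,0.039,0,-0.131,0],[0.172,0,0.04,0,-0.136,0],[0.172,0,0.04,0,-0.136,0],[0.172,0,0.04,0,-0.136,0],[0.172,0,0.04,0,-0.136,0]]]' && python3 - <<'E'
from h import *
print(go(.4694,-.1716,.10,12.7))
b=snapshot("top");a=snapshot("scene");np.save("a3",a)
im=np.zeros((480,800,3),np.uint8)
im[:,:400]=cv2.resize(b[120:240,350:450],(400,480),interpolation=2);im[:,400:]=cv2.resize(a[110:230,285:385],(400,480),interpolation=2)
save("c3.png",im)
s=r.get_state();p=s["tool_pos"];print(p,proj("scene",[p[0],p[1],p[2]+.039]),proj("scene",[p[0],p[1],p[2]-.061]))
print("short",[(x["bbox"],x["confidence"]) for x in boxes_of("short_mid","scene")[:2]])
E
```

```text
clock: 7.03
tool_pos: [0.4701, -0.1684, 0.2013]
eef_rot: [-0.552, 0.443, -0.442, 0.552]
contact_force: [-0.2, 0.0, -2.2]
opening: 0.402
[0.0031, 0.1013, -0.0013, 0.0002, -0.0005, -0.0004]
[ 0.4702753  -0.16857334  0.2015495 ] [357.96997234 120.36842247] [354.53549783 149.84356998]
short [([278.9, 191.2, 287.9, 215.7], 0.58), ([334.0, 166.5, 347.9, 186.2], 0.4)]
```

View pics/c3.png

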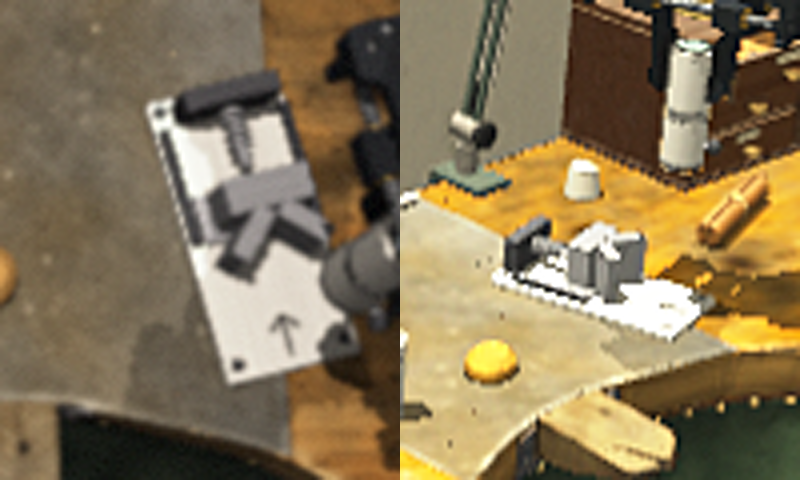

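The barrel hangs upright in the fingers (scene crop (688,100)) with its screw on the right at (712,143). It is ahead of the V mouth. Lowering to about 10 mm above the plate and checking the yaw and alignment with an overlay.

```bash
python3 -m handwheel '[[[0.001,0.01,0,0,0,0],[0.002,0.03,0,0,0,0],[0.003,0.055,-0.001,0,0,0],[0.003,0.08,-0.001,0,0,0],[0.003,0.1,-0.001,0,0,0],[0.003,0.115,-0.001,0,0,0],[0.003,0.121,-0.001,0,0,0],[0.003,0.121,-0.001,0,0,0],[0.003,0.121,-0.001,0,0,0]]]' && python3 - <<'E'
from h import *
b=snapshot("top");a=snapshot("scene");np.save("a4",a);np.save("b4",b)
s=r.get_state();p=s["tool_pos"];print(p)
x,y,t=.50255,-.16407,.22119
J=lambda X,Y,Z:[x+np.cos(t)*X-np.sin(t)*Y,y+np.sin(t)*X+np.cos(t)*Y,Z]
def crop(im,c,x0,y0,w,h,s):
    o=cv2.resize(im[y0:y0+h,x0:x0+w],(w*s,h*s),interpolation=2)
    def pt(P,col):
        q=((proj(c,P)-[x0,y0]+.5)*s-.5).round().astype(int); cv2.circle(o,tuple(int(v) for v in q),2,col,-1)
    for X,Y in((-.06,.042),(-.06,-.042),(.115,.042),(.115,-.042),(-.027,0),(-.053,0)): pt(J(X,Y,.008),(255,0,0))
    f=p[2]-.0618
    for h in(0,.1): pt([p[0],p[1],f+h],(0,255,0))
    pt([p[0]-.031*np.cos(t),p[1]-.031*np.sin(t),f+.022],(0,0,255))
    return o
A=crop(b,"top",380,135,65,90,6);B=crop(a,"scene",300,125,75,80,6)
im=np.zeros((540,850,3),np.uint8);im[:,:390]=A;im[:480,400:]=B
save("c4.png",im[:,:,:],s=.94)
E
```

```text
clock: 7.93
tool_pos: [0.4703, -0.1728, 0.081]
eef_rot: [-0.552, 0.442, -0.442, 0.552]
contact_force: [-0.0, 0.6, -1.9]
opening: 0.395
[ 0.4706501  -0.17317798  0.08166662]
```

View pics/c4.png

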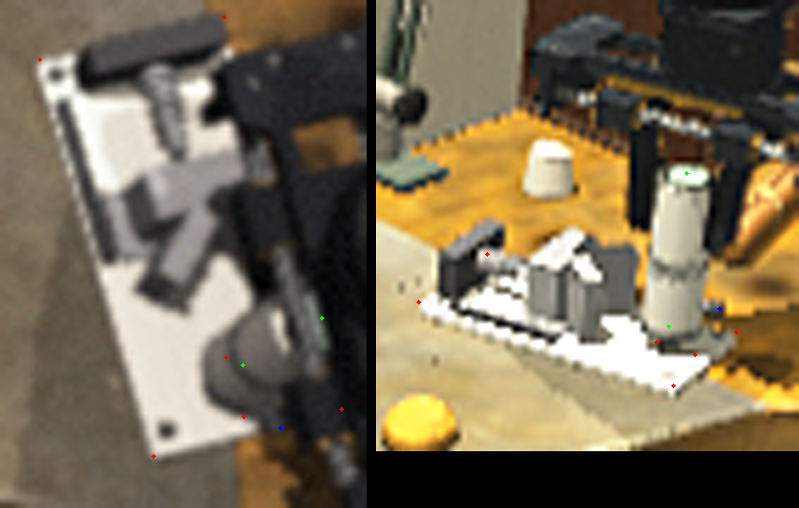

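The overlay agrees in both cameras: jig corners, barrel axis, and the predicted screw at (719,308) against its dark head at (715,308), so the yaw is good. Lowering to the plate.

```bash
python3 -m handwheel '[[[-0.001,0.003,0,0,0,0],[-0.001,0.006,0,0,0,0],[-0.001,0.008,0,0,0,0],[-0.001,0.01,0,0,0,0],[-0.001,0.01,0,0,0,0],[-0.001,0.01,0,0,0,0]]]'; python3 -m handwheel '[[[0,0.0005,0,0,0,0],[0,0.001,0,0,0,0],[0,0.001,0,0,0,0],[0,0.001,0,0,0,0]]]'; python3 -c "
from h import *
print(go(.5026+.008*.9757,-.1641+.008*.2194,.07,12.7))"
```

```text
clock: 8.53
tool_pos: [0.4696, -0.1721, 0.0706]
eef_rot: [0.552, -0.443, 0.442, -0.552]
contact_force: [-0.2, -0.5, -2.1]
opening: 0.397
clock: 8.87
tool_pos: [0.4697, -0.1721, 0.0698]
eef_rot: [-0.552, 0.442, -0.442, 0.552]
contact_force: [-0.0, -0.2, -0.6]
opening: 0.399
[-0.0007, -0.0002, 0.0418, -0.0001, -0.0009, 0.0]
```

Light contact with the plate (Fz went from -2.1 to -0.6). Now sliding into the V.

```bash
python3 -m handwheel '[[[0,0,0.004,0,0,0],[0,0,0.01,0,0,0],[0,0,0.016,0,0,0],[0,0,0.021,0,0,0],[0,0,0.025,0,0,0],[0,0,0.028,0,0,0],[0,0,0.03,0,0,0],[0,0,0.03,0,0,0],[0,0,0.03,0,0,0]]]'; python3 -m handwheel '[[[0,0,0.002,0,0,0],[0,0,0.004,0,0,0],[0,0,0.006,0,0,0],[0,0,0.006,0,0,0],[0,0,0.006,0,0,0]]]';python3 -m handwheel '[[[0,0,0.002,0,0,0],[0,0,0.004,0,0,0],[0,0,0.006,0,0,0],[0,0,0.006,0,0,0],[0,0,0.006,0,0,0]]]'; python3 -c "
from h import *
print(go(.5026+.008*.9757,-.1641+.008*.2194,.07,12.7))"
```

```text
clock: 9.62
tool_pos: [0.4992, -0.1655, 0.0697]
eef_rot: [-0.551, 0.442, -0.443, 0.552]
contact_force: [-0.3, 0.3, 1.8]
opening: 0.402
clock: 10.03
tool_pos: [0.5034, -0.1647, 0.0697]
eef_rot: [0.552, -0.443, 0.442, -0.551]
contact_force: [-4.5, -1.5, 6.3]
opening: 0.402
clock: 10.45
tool_pos: [0.5066, -0.164, 0.0698]
eef_rot: [0.553, -0.445, 0.441, -0.549]
contact_force: [-8.3, -1.6, 11.2]
opening: 0.397
[-0.0008, -0.0002, 0.0041, 0.0025, -0.0014, -0.0004]
```

```bash
python3 -m handwheel '[[[0,-0.001,0.001,0,0,0],[0,-0.0015,0.002,0,0,0],[0,-0.0015,0.003,0,0,0],[0,-0.0015,0.003,0,0,0],[0,-0.0015,0.003,0,0,0]]]'; python3 - <<'E'
from h import *
print(go(.5026+.008*.9757,-.1641+.008*.2194,.07,12.7), boxes_of.__name__)
a=snapshot("scene");b=snapshot("top");np.save("a5",a);np.save("b5",b)
A=cv2.resize(b[135:225,380:445],(390,540),interpolation=2);B=cv2.resize(a[125:205,300:365],(390,480),interpolation=2)
im=np.zeros((540,790,3),np.uint8);im[:,:390]=A;im[:480,400:]=B
save("c5.png",im)
E
```

```text
clock: 10.87
tool_pos: [0.5115, -0.1623, 0.0703]
eef_rot: [0.552, -0.444, 0.441, -0.551]
contact_force: [-4.6, -1.1, -2.7]
opening: 0.404
[-0.0002, 0.0003, -0.0011, 0.0014, -0.001, -0.0005] call
```

View pics/c5.png

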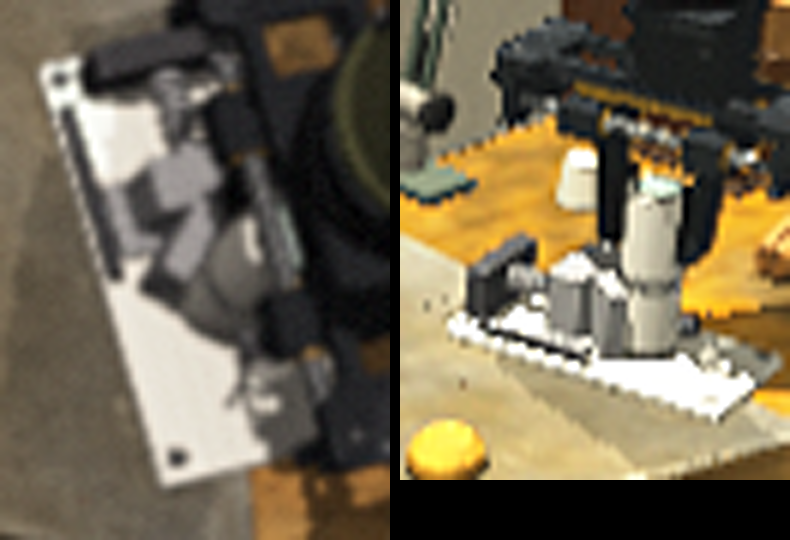

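The jaw has moved back about 3 px (roughly 7 mm) in the top view. The barrel stands upright in the V with its screw at the right, crop (690,325). Force is about 4.7 N along the jig and near zero sideways. I'll hold for a moment and recheck stability and screw direction.

```bash
python3 -m handwheel '[[[0,0,0,0,0,0],[0,0,0,0,0,0],[0,0,0,0,0,0],[0,0,0,0,0,0],[0,0,0,0,0,0],[0,0,0,0,0,0],[0,0,0,0,0,0],[0,0,0,0,0,0]]]'; python3 - <<'E'
from h import *
a=snapshot("scene");b=snapshot("top")
p=r.get_state()["tool_pos"];t=.22119;d=p-[.50255,-.16407,0]
print("jig xy",d[0]*np.cos(t)+d[1]*np.sin(t),-d[0]*np.sin(t)+d[1]*np.cos(t))
o=cv2.resize(a[150:205,310:365],(550,550),interpolation=2)
for k,dy in enumerate((-20,0,20)):
    e=t+np.radians(dy);q=(proj("scene",[p[0]-.031*np.cos(e),p[1]-.031*np.sin(e),.0305])-[310,150]+.5)*10
    cv2.circle(o,tuple(int(v) for v in q),3,[(255,0,0),(0,255,0),(0,0,255)][k],-1)
save("c6.png",o)
# jaw shift: template match of left jaw arm, before -> now
b0=np.load("b0.npy");T=b0[176:192,402:416]
m=cv2.matchTemplate(b[165:200,395:425],T,cv2.TM_CCOEFF_NORMED);_,v,_,l=cv2.minMaxLoc(m);u=np.array(l)+[395,165]
print("jaw match",v,u,onz("top",*u,.053)-onz("top",402,176,.053))
print("short",[(x["bbox"],x["confidence"]) for x in boxes_of("short_mid","scene")[:1]])
E
```

```text
clock: 11.63
tool_pos: [0.5116, -0.1623, 0.0703]
eef_rot: [0.552, -0.444, 0.441, -0.551]
contact_force: [-5.3, -0.6, -2.6]
opening: 0.395
jig xy 0.009118313222557184 -0.00027777260273588586
jaw match 0.8015871644020081 [401 173] [0.00703542 0.00188183 0.        ]
short [([276.0, 188.8, 287.0, 219.0], 0.62)]
```

View pics/c6.png

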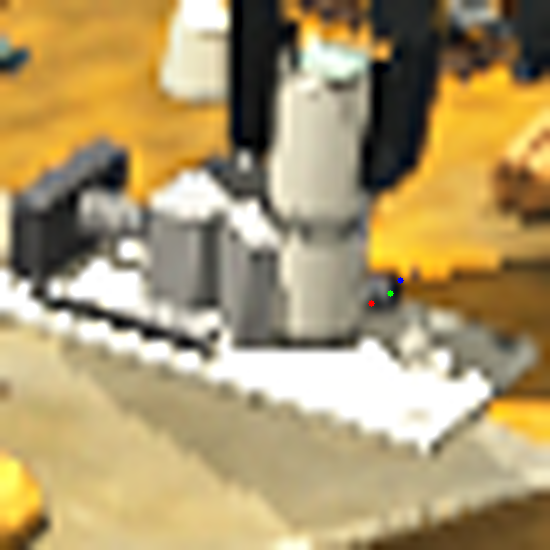

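Steady: jaw shift about 7.3 mm (template match), push about 5.3 N, and the screw head at (385,292) is next to the 0° prediction at (390,293). Handing in.

```bash
python3 -c "
from plant import job
print(job.finish_job())"
```

```text
the job is handed in; nothing more can be done
None
```

I gripped the silver barrel with the screw and lifted it about 140 mm. I turned it 70° so the screw faces out along the arrow, then lowered it to light contact with the base plate. I pressed it into the V and handed the job in at about 11.8 s on the robot's clock, still gripping and pressing. No verdict was reported.

Last checks:
- **Jaw:** it moved back about 7.3 mm by image matching (match score 0.80). The tool position suggests 9.1 mm. Both are inside the 4 to 12.5 mm limit.
- **Push:** about 5.3 N along the jig and nearly zero sideways at the last readings. The force on each V face was not measured; I inferred from this that the barrel bears on both.
- **Foot height:** while I first pressed, the vertical force rose to about 11 N, so I raised the tool command 1.5 mm. The foot now clears the plate by an estimated 0.5 mm or so, so the gripper rather than the plate carries its weight.
- **Screw and tilt:** the screw head is within about 5° of the arrow line in the scene camera. The barrel looks upright, and the tool is tilted less than 0.5°.
- **Shorter barrel:** its box in the scene picture is within about 3 px of where it started, and nothing went near it.

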